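Draw the guarded lock bolt of a meter clamp jig with a hooked rod

ROBOT

A 7-joint arm with a two-finger parallel gripper is mounted at the origin on the work surface. World frame = base frame: x ahead of the robot, y to its left, z up, the work surface at z = 0. Lengths are in m, angles in rad, forces in N, time in s.
With the tool pointing down it reaches from about 0.425 to 0.925 m from the base axis. Payload 6.8 kg.
Tool frame: the origin (TCP) lies at the very end of the fingers, on their centre line; the grasp point (between the pads) lies 19 mm behind it; z points along the fingers, y is the line along which they close (so a half turn about z gives the same grasp; the last joint's range is limited). The gripper opens to 85 mm and grips with 20 to 120 N. Pads are 22 mm wide; open, the fingers measure 114 mm over their backs; the gripper's body (76 mm by 85 mm) begins 54 mm behind the grasp point. The pads swing forward as they close: fully open they stand 13 mm farther back than shut.
Start: joints at [-1.389, 0.477, 0.022, 1.555, -0.011, 1.109, -0.083], TCP at [0.193, 0.647, 0.231] pointing down, gripper open.
Joint ranges: [-2.96, 2.96], [-0.34, 2.1], [-1.41, 1.46], [0.24, 2.44], [-1.37, 4.51], [0.17, 1.92], [-2.96, 2.96]. Speed limits (rad/s): [2.39, 2.39, 3.14, 3.14, 3.14, 3.14, 3.14].

INTERFACE

Orientations are given as a rotation vector (axis times angle).
In Python, from bench import get_obs, viewer, r gives the robot as it stands. The module is installed in compiled form; this text tells all that it offers.
- The arm moves only by the tool play_rows, never from a script. Its argument "commands" is a list that holds one entry, the list of rows, each a list of 5 numbers: the gripper's target within -1 to 1 (shut at 1, half-way at 0, fully open at -1), then the shift along the tool's x, y, z scaled (see below), then the turn about the tool's z scaled (see below). A call has 1 to 12 rows; each row is the pose to reach, as a shift and turn from the pose commanded when the call began, along the tool's axes at that moment; what a row does not reach only later rows make up. The controller multiplies each number of a shift by 0.2 m and each number of a turn by pi/2 rad. A row lasts 1/12 s, in which the tool goes at most 41.7 mm and 7.16 degrees, less where a joint would pass 70% of its speed; a pose out of reach is approached as far as the arm can. A call with a number of a shift or a turn outside -1 to 1 is refused whole. A call with a gripper value outside its range is refused whole. The fingers move at their own pace and stop on an object; "grip_force" is the grip in N (left out, the last holds). Time passes only in rows, so rows that repeat a pose let the fingers close. It gives the time, the measured TCP pose, the force, the opening and the grip force at its end, in the units of the state.
- get_obs(): the state, without advancing time (a new reading comes with each control period).
- viewer.grab_frame(name): name is "scene" or "top" or "wrist"; returns a dict with "pixels" (384x512x3 uint8, red, green, blue), "fovy" (degrees; the focal length in pixels is half the picture's height over the tangent of half this angle, whatever the lens; pixels are square), "cx", "cy" (the principal point, pixels), "world_to_cam" (4x4, takes a point from world to camera coordinates); the wrist camera has in their place "hand_eye" (4x4, takes a point from camera to tool coordinates, whose origin is the TCP and whose axes are the flange's). Camera axes: x right, y up, looking along -z (the intrinsics and any distortion apply to the point x, -y, -z); pixel columns grow to the right and rows downward; lengths in m; the calibration is good to about 2 mm. A picture is of the moment at which its call begins: read the wrist's pose just before it. There is no depth.
- r.hand_in(): hands the job in; it is judged then, once.
Trained networks look in a picture, given as the dict that the camera call returned (one of the last four; its "shot" number tells which), for a name from the list of things; names that differ only in an ending like _2 or _b are one class to them, and where a whole thing is asked for, a point or a joint stands for the part that bears it (a point fixed in the world has none). Each returns a list of dicts, best first, with "score" (0 to 1); they miss things now and then, are a little off and sometimes report something else, mostly with a low value. They report only what shows in the picture. A call takes as long as a camera call.
- viewer.trace(picture, thing): "pixels" (384x512 bool, what is visible of it) and "rect" ([left, top, right, bottom] in pixels, round what is visible of it).
The state is a dict: "clock": time; "joints": joint angles; "qvel": joint speeds; "tau": joint torques, N m; "tcp_pos": TCP position; "orientation": TCP orientation; "contact_force": force on the tool from outside, world axes, zero at the start; "moment": the same for the moment, N m; "grip_width": finger opening in m; "gripper_force": force on a finger pad.
Only numpy, scipy, OpenCV 4.12 (cv2) and the standard library are available. Lean on these libraries where they do the work, as an engineer would, in place of code of your own. Each camera call takes 0.05 s, during which the arm holds its last target. There are 200 camera calls.

TASK

Take the hooked rod from the rubber mat and reach in under the bar guard of the clamp jig, where a hand cannot go; hook the pin of the lock bolt and draw the bolt towards you until you feel its stop, then keep a steady pull of about 12 newtons on it there for at least half a second, never more than 25, so that it beds in. Leave the bolt drawn, unhook the rod and lay it down flat on the counter with its handle on the rubber mat. Only the rod may touch the bolt, and the nut, plug and gasket are to be left alone.

Things in the scene. Friction and masses are not known exactly. Their poses are not given: they have to be found in the camera images.
- jig: Fixed clamp jig: dark steel base plate 370 x 170 x 8 mm with a bar guard at its front (robot) end, behind it a green meter case under a cam clamp with a black lever. Origin on the counter, under the bolt pin's axis when the bolt is fully pushed in (locked). x points away from the robot, from the guard's open front to the meter case; y left, z up. Base plate: x -90 to 280 mm
- guard_mouth (a point): Middle of the guard's open front, at jig x -80, y 0, z 60 mm. The guard is a cage of steel bars, jig x -80 to 70, y -84 to 84, top z 128 mm. Inside it is clear for |y| below 74 and below the roof bars (underside z 120 mm), but for the bolt and its two guide bridges at jig x -72 and 45 (12 mm long, |y| below 22, top z 36 mm)
- bolt: Steel slide bolt in the guard: flat bar 22 mm wide (top z 29 mm) with an upright round pin 10 mm in diameter, z 28 to 92 mm, under an 18 mm head (z 92 to 100). Origin on the counter on the pin's axis; axes as the jig's. Slides along jig x only, drawn to -x; starts at x 0 to -16 mm. Its hard stop is hidden and set anew each time, anywhere from x -40 to -60 mm. Friction 4 N; stays where left
- rod: Loose hooked rod, about 0.27 kg, lying on the mat. Handle: aluminium bar 110 long (x), 22 wide (y), 34 mm high (z); origin at the centre of its flat underside, z up. A 6 mm steel rod leaves it along +x, 20 mm above the underside, runs to x 210, turns to +y (left) to y 30 and back, ending in a barb at x 195 mm: a flat hook in the plane z 20 that takes an upright pin (24 mm inside)
- rod_grip (a point): Point on the rod's handle where it balances: x 20, y 0, z 20 mm in the rod's frame
- rod_hook (a point): Where the axis of the 10 mm pin sits when pulled by the hook, midway between rod and barb: x 202, y 15, z 20 mm in the rod's frame. To pass the barb sideways, the pin's axis must be at rod x below 190 mm
- mat: Fixed black rubber mat 200 (x) x 160 (y) x 4 mm thick, where the rod lies at the start; origin at the centre of its underside, on the counter
- nut: Brass swivel nut, ring 42 mm wide, 22 mm high, hole 24 mm; origin at the centre of its underside. Leave alone
- plug: Steel test plug standing on its 36 mm flange, 40 mm high; origin at the centre of its underside. Leave alone
- gasket: Orange rubber gasket ring 60 mm wide, 6 mm thick; origin at the centre of its underside. Leave alone

How it is judged:
By the outcome, as a careful person would: the job done as asked, in the order asked, and still so for the second after the job is handed in, with the robot touching nothing.
It also fails if it takes over 67 s, if anything falls off the work surface, if the arm or the gripper's body presses on something with over 40 N, if the wrist force passes 120 N, or if a joint passes its speed limit or range.

## Working session

There is one attempt and no reset: what is moved stays moved. The work goes in short steps, Python scripts to look and compute and a tool call to move; the robot and the scene stay as the last step left them, time stands still between calls to the robot, and variables do not carry over. Pictures are saved under pics/ and viewed, at most 13 in all, crops included, and the job is handed in when it is done.

Besides the shell and the picture viewer there is one more tool, called after ">>>" in YAML: its name, and indented under it one key for each argument. play_rows: Moves the arm, as the interface text tells. Shifts and turns lie within -1 to 1; 1 stands for 0.2 m of shift or pi/2 rad of turn. Its arguments: {"type":"object","properties":{"commands":{"type":"array","items":{"type":"array","items":{"type":"array","items":{"type":"number","minimum":-1,"maximum":1}}}},"grip_force":{"type":"number"}},"required":["commands"]}

```bash
mkdir -p pics
cat > h.py <<'E'
import numpy as np, cv2
from scipy.spatial.transform import Rotation as R
from bench import get_obs, viewer, r
def rays(f,px,obs=None):
    H=f['pixels'].shape[0]; fl=H/2/np.tan(np.radians(f['fovy'])/2)
    px=np.atleast_2d(px).astype(float)
    d=np.c_[(px[:,0]-f['cx'])/fl,-(px[:,1]-f['cy'])/fl,-np.ones(len(px))]
    if 'world_to_cam' in f: M=np.linalg.inv(f['world_to_cam'])
    else:
        T=np.eye(4);T[:3,:3]=R.from_rotvec(obs['orientation']).as_matrix();T[:3,3]=obs['tcp_pos'];M=T@f['hand_eye']
    return M[:3,3],d@M[:3,:3].T
def onz(f,px,z,obs=None):
    o,d=rays(f,px,obs); return o+d*((z-o[2])/d[:,2])[:,None]
def proj(f,P,obs=None):
    H=f['pixels'].shape[0]; fl=H/2/np.tan(np.radians(f['fovy'])/2)
    if 'world_to_cam' in f: W=np.array(f['world_to_cam'])
    else:
        T=np.eye(4);T[:3,:3]=R.from_rotvec(obs['orientation']).as_matrix();T[:3,3]=obs['tcp_pos'];W=np.linalg.inv(T@f['hand_eye'])
    c=np.atleast_2d(P)@W[:3,:3].T+W[:3,3]
    return np.c_[f['cx']+fl*c[:,0]/-c[:,2], f['cy']-fl*c[:,1]/-c[:,2]]
def save(f,n,s=1): cv2.imwrite('pics/'+n,cv2.resize(f['pixels'][:,:,::-1],None,fx=s,fy=s))
E
python3 - <<'E'
from h import *
o=get_obs();print({k:np.round(v,3) for k,v in o.items()})
ims=[]
for n in ['top','scene']:
    f=viewer.grab_frame(n); save(f,n+'0.png',1.5)
    print(n,[k for k in f if k!='pixels'],f['fovy'],f['cx'],f['cy'],np.round(f['world_to_cam'],3).tolist())
    for t in ['jig','bolt','rod','mat','nut','plug','gasket']:
        q=viewer.trace(f,t)
        for d in q[:2]:
            ys,xs=np.nonzero(d['pixels']); print(t,round(d['score'],2),d['rect'],np.round(onz(f,[xs.mean(),ys.mean()],0.01)[0],3),len(xs))
E
```

```text
{'clock': np.float64(0.0), 'joints': array([-1.389,  0.478,  0.022,  1.556, -0.012,  1.109, -0.083]), 'qvel': array([-0.001, -0.001,  0.   , -0.   , -0.   , -0.   ,  0.   ]), 'tau': array([-0.0000e+00, -5.9647e+01,  1.6080e+00, -2.8119e+01,  1.3000e-02,
        1.0000e-02, -0.0000e+00]), 'tcp_pos': array([0.193, 0.646, 0.23 ]), 'orientation': array([-4.530e-01, -3.109e+00,  3.000e-03]), 'contact_force': array([0.057, 0.48 , 0.108]), 'moment': array([ 0.016,  0.039, -0.013]), 'gripper_force': np.float64(0.0), 'grip_width': np.float64(0.086)}
top ['fovy', 'cx', 'cy', 'world_to_cam', 'shot'] 53.879966429265366 255.28167598335216 192.48087225728122 [[0.028, -1.0, -0.005, -0.017], [0.998, 0.028, 0.06, -0.57], [-0.06, -0.007, 0.998, -0.943], [0.0, 0.0, 0.0, 1.0]]
jig 0.7 [217.3, 30.3, 314.5, 187.3] [ 0.785 -0.024  0.01 ] 10508
bolt 0.69 [251.1, 117.5, 273.7, 183.4] [ 0.695 -0.016  0.01 ] 214
rod 0.66 [326.6, 173.1, 376.5, 277.0] [ 0.461 -0.267  0.01 ] 659
rod 0.55 [219.9, 29.1, 311.9, 188.7] [ 0.784 -0.025  0.01 ] 10576
mat 0.73 [339.0, 207.9, 410.1, 292.6] [ 0.439 -0.302  0.01 ] 4466
nut 
[... 294 characters left out ...]
, 'shot'] 48.47785195043331 254.71718012757307 192.5526600657013 [[-0.21, 0.978, -0.017, 0.093], [-0.764, -0.153, 0.627, 0.388], [0.61, 0.144, 0.779, -1.392], [0.0, 0.0, 0.0, 1.0]]
jig 0.57 [132.6, 184.3, 274.3, 380.3] [ 0.791 -0.036  0.01 ] 15648
bolt 0.62 [208.0, 218.8, 248.6, 273.2] [ 0.669 -0.014  0.01 ] 447
rod 0.76 [152.3, 131.2, 166.2, 213.0] [ 0.463 -0.265  0.01 ] 505
mat 0.86 [108.8, 129.1, 183.7, 186.8] [ 0.459 -0.297  0.01 ] 2740
nut 0.81 [369.4, 187.7, 389.3, 205.1] [0.463 0.318 0.01 ] 309
nut 0.59 [152.6, 133.0, 163.5, 212.1] [ 0.46  -0.266  0.01 ] 525
plug 0.72 [375.0, 219.8, 384.6, 237.1] [0.557 0.326 0.01 ] 212
plug 0.15 [151.2, 136.0, 164.6, 212.2] [ 0.455 -0.268  0.01 ] 462
```

View pics/top0.png

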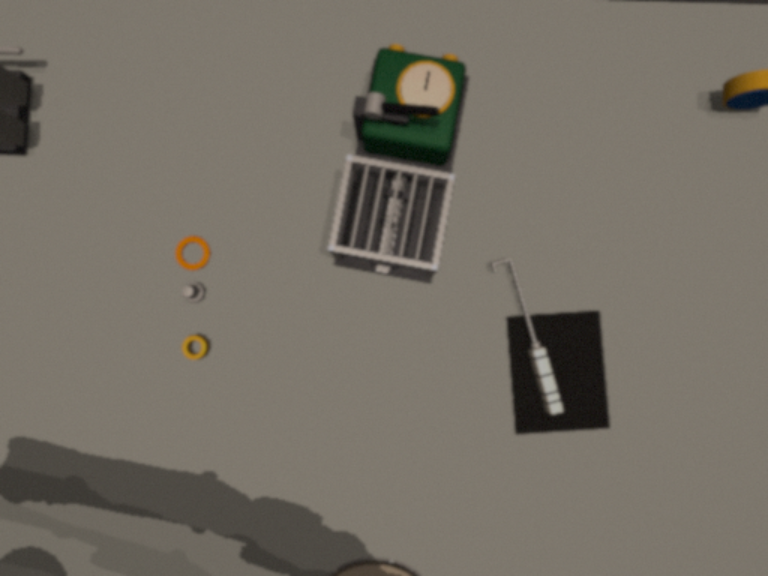

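View pics/scene0.png

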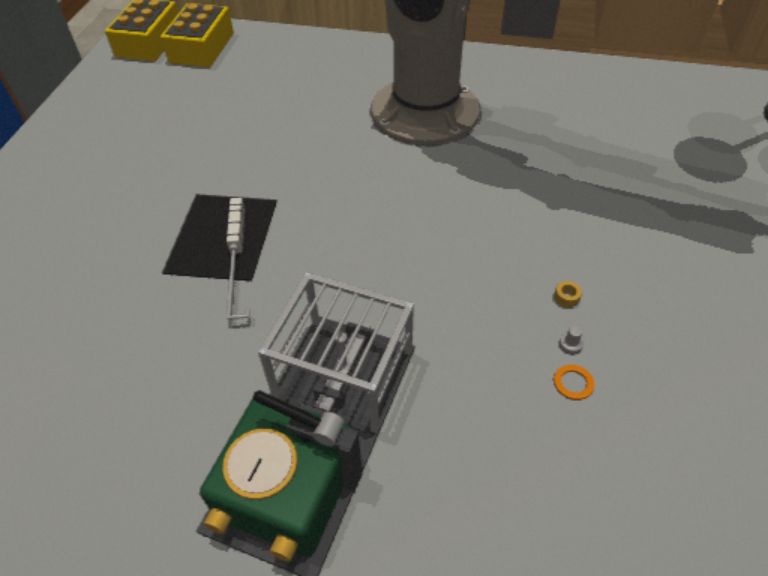

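Top view: jig guard top corners, displayed, at about (350,157), (453,175), (330,250) and (437,268). The rod's hook bend is at (510,260) and its handle rear at (556,413). The scene view agrees, with nut, plug and gasket far off to the left.

Run:
```python
from h import *
f=viewer.grab_frame('top'); s=viewer.grab_frame('scene')
g=onz(f,np.array([[350,157],[453,175],[330,250],[437,268]])/1.5,0.128); print('guard top BL BR FL FR\n',g.round(3))
fm=(g[2]+g[3])/2; bm=(g[0]+g[1])/2; print('len',np.linalg.norm(fm-bm),'w',np.linalg.norm(g[2]-g[3]), 'yaw',np.degrees(np.arctan2(*(bm-fm)[[1,0]])),np.degrees(np.arctan2(-(g[2]-g[3])[0],(g[2]-g[3])[1])))
# scene: guard corners: front-left? (displayed)
gs=onz(s,np.array([[374,392],[263,352],[412,305],[310,276]])/1.5,0.128);print('scene BL BR FL FR\n',gs.round(3))
a=onz(f,np.array([[510,260],[538,345],[556,413]])/1.5,0.024); print('rod top',a.round(3))
b=onz(s,np.array([[230,321],[234,250],[236,200]])/1.5,0.024); print('rod scene',b.round(3))
for F,n in((f,'top'),(s,'scene')):
    d=viewer.trace(F,'rod')[0]; ys,xs=np.nonzero(d['pixels']); P=onz(F,np.c_[xs,ys],0.024)[:,:2]
    c=P.mean(0);u=np.linalg.svd(P-c,full_matrices=False)[2][0];u*=np.sign(u[0]);t=(P-c)@u
    print(n,'rod mask axis',np.degrees(np.arctan2(u[1],u[0])),(c+u*t.min()).round(3),(c+u*t.max()).round(3))
```

```text
guard top BL BR FL FR
 [[ 0.763  0.055  0.128]
 [ 0.739 -0.102  0.128]
 [ 0.62   0.08   0.128]
 [ 0.597 -0.081  0.128]]
len 0.14441902209814125 w 0.16309916753752282 yaw -9.274969022386259 -7.995080317070193
scene BL BR FL FR
 [[ 0.772  0.063  0.128]
 [ 0.743 -0.096  0.128]
 [ 0.626  0.085  0.128]
 [ 0.603 -0.071  0.128]]
rod top [[ 0.625 -0.213  0.024]
 [ 0.483 -0.262  0.024]
 [ 0.372 -0.293  0.024]]
rod scene [[ 0.636 -0.205  0.024]
 [ 0.49  -0.252  0.024]
 [ 0.37  -0.293  0.024]]
top rod mask axis 18.49701246917682 [ 0.372 -0.293] [ 0.628 -0.207]
scene rod mask axis 17.917610855345778 [ 0.364 -0.294] [ 0.628 -0.209]
```

```bash
cat >> h.py <<'E'
def plan(wps):
    """wps: [(x,y,z,yaw_deg of tool x)] -> shift,turn units from current pose"""
    o=get_obs(); M=R.from_rotvec(o['orientation']).as_matrix(); y0=np.degrees(np.arctan2(M[1,0],M[0,0]))
    print('tcp',np.round(o['tcp_pos'],4),'yaw',round(y0,2),'tilt',np.round(M[:2,2],4),'t',round(float(o['clock']),2),'F',np.round(o['contact_force'],2),'w',round(float(o['grip_width']),4),'j',np.round(o['joints'],2))
    for w in wps:
        d=M.T@(np.array(w[:3])-o['tcp_pos'])/0.2
        print(w,np.round(d,4),'turn',round(-((w[3]-y0+180)%360-180)/90,4))
E
python3 - <<'E'
from h import *
plan([(.31,.49,.22,180),(.45,.34,.22,180),(.49,.14,.2,-175),(.48,-.06,.2,-170),(.46,-.25,.2,-162)])
f=viewer.grab_frame('wrist');print(np.round(f['hand_eye'],3))
E
```

```text
tcp [0.1929 0.6469 0.2313] yaw 163.4 tilt [-0.      0.0001] t 1.0 F [-0.28  0.03  0.49] w 0.0853 j [-1.39  0.48  0.02  1.56 -0.01  1.11 -0.08]
(0.31, 0.49, 0.22, 180) [-0.7855 -0.5844  0.0565] turn -0.1845
(0.45, 0.34, 0.22, 180) [-1.6706 -1.1031  0.0565] turn -0.1845
(0.49, 0.14, 0.2, -175) [-2.148  -2.0043  0.1564] turn -0.24
(0.48, -0.06, 0.2, -170) [-2.3858 -2.9768  0.1563] turn -0.2956
(0.46, -0.25, 0.2, -162) [-2.5615 -3.9158  0.1563] turn -0.3845
[[ 0.     0.949  0.316  0.08 ]
 [ 1.    -0.    -0.001  0.001]
 [-0.001  0.316 -0.949 -0.143]
 [ 0.     0.     0.     1.   ]]
```

>>> play_rows:
  commands:
    - [[-1,-0.85,-0.55,0.05,-0.18],[-1,-0.85,-0.55,0.05,-0.18],[-1,-0.85,-0.55,0.05,-0.18],[-1,-0.85,-0.55,0.05,-0.18],[-1,-0.85,-0.55,0.05,-0.18]]

```text
clock: 1.47
tcp_pos: [0.3263, 0.4903, 0.2213]
orientation: [0.013, 3.141, -0.001]
contact_force: [0.4, 0.4, -0.8]
grip_width: 0.0857
gripper_force: 0.0
```

>>> play_rows:
  commands:
    - [[-1,-0.8,-0.9,0.05,-0.07],[-1,-0.8,-0.9,0.05,-0.07],[-1,-0.8,-0.9,0.05,-0.07],[-1,-0.8,-0.9,0.05,-0.07],[-1,-0.8,-0.9,0.05,-0.07],[-1,-0.8,-0.9,0.05,-0.07]]

```text
clock: 1.97
tcp_pos: [0.4853, 0.3084, 0.2115]
orientation: [-0.157, 3.137, -0.001]
contact_force: [0.4, 1.1, -0.1]
grip_width: 0.0858
gripper_force: 0.0
```

>>> play_rows:
  commands:
    - [[-1,-0.05,-1,0.05,-0.07],[-1,-0.05,-1,0.05,-0.07],[-1,-0.05,-1,0.05,-0.07],[-1,-0.05,-1,0.05,-0.07],[-1,-0.05,-1,0.05,-0.07]]

```text
clock: 2.38
tcp_pos: [0.5138, 0.1103, 0.2015]
orientation: [-0.33, 3.124, -0.001]
contact_force: [0.8, -0.5, -0.6]
grip_width: 0.0853
gripper_force: 0.0
```

Run:
```python
from h import *
plan([(.48,-.06,.2,-170),(.45,-.26,.2,-162)])
```

```text
tcp [0.5138 0.1103 0.2015] yaw -167.93 tilt [ 0.0005 -0.0005] t 2.38 F [ 0.82 -0.48 -0.59] w 0.0853 j [-0.45  0.26  0.14  1.95 -0.05  0.93  1.5 ]
(0.48, -0.06, 0.2, -170) [ 0.3432 -0.7973  0.0076] turn 0.023
(0.45, -0.26, 0.2, -162) [ 0.6989 -1.7439  0.0081] turn -0.0659
```

>>> play_rows:
  commands:
    - [[-1,0.35,-0.9,0,-0.03],[-1,0.35,-0.9,0,-0.03],[-1,0.35,-0.9,0,-0.03],[-1,0.35,-0.9,0,-0.03],[-1,0.35,-0.9,0,-0.03]]

```text
clock: 2.8
tcp_pos: [0.482, -0.0814, 0.2017]
orientation: [-0.401, 3.116, -0.002]
contact_force: [0.9, -0.5, -0.4]
grip_width: 0.0853
gripper_force: 0.0
```

>>> play_rows:
  commands:
    - [[-1,0.3,-0.85,0,-0.035],[-1,0.3,-0.85,0,-0.035],[-1,0.3,-0.85,0,-0.035],[-1,0.3,-0.85,0,-0.035],[-1,0.3,-0.85,0,-0.035],[-1,0.3,-0.85,0,-0.035]]

```text
clock: 3.3
tcp_pos: [0.4676, -0.2617, 0.2017]
orientation: [-0.481, 3.104, -0.004]
contact_force: [0.8, 0.5, -0.0]
grip_width: 0.0854
gripper_force: 0.0
```

Run:
```python
from h import *
plan([(.45,-.26,.2,-162)])
o=get_obs();f=viewer.grab_frame('wrist');save(f,'w1.png',1.5)
d=viewer.trace(f,'rod')[0]; ys,xs=np.nonzero(d['pixels']);print(d['score'],d['rect'])
P=onz(f,np.c_[xs,ys],0.03,o)[:,:2]
r_=cv2.minAreaRect(P.astype(np.float32)*1000);print(r_)
# predicted overlay check: project assumed rod points
y=np.radians(18.2);c=np.array([.4235,-.277]);u=np.array([np.cos(y),np.sin(y)]);v=np.array([-u[1],u[0]])
for p in [(-55,0,34),(55,0,34),(-55,11,34),(-55,-11,34),(55,11,34),(55,-11,34),(210,0,20),(210,30,20)]:
    q=np.r_[c+u*p[0]/1e3+v*p[1]/1e3,.004+p[2]/1e3]; print(p,(proj(f,q,o)[0]*1.5).round(1))
```

```text
tcp [ 0.4676 -0.2617  0.2017] yaw -162.38 tilt [ 0.0005 -0.0024] t 3.3 F [ 0.81  0.53 -0.02] w 0.0854 j [ 0.11  0.29  0.34  1.94 -0.11  0.93  2.38]
(0.45, -0.26, 0.2, -162) [0.0813 0.0347 0.0085] turn -0.0043
0.95 [244.9, 86.4, 282.3, 296.5]
((501.27783203125, -243.55625915527344), (266.4819641113281, 35.11752700805664), 20.570552825927734)
(-55, 0, 34) [378.5 116.6]
(55, 0, 34) [380.1 272.9]
(-55, 11, 34) [394.7 116.4]
(-55, -11, 34) [362.2 116.7]
(55, 11, 34) [394.6 272.8]
(55, -11, 34) [365.6 273.1]
(210, 0, 20) [381.9 432.9]
(210, 30, 20) [415.  432.7]
```

View pics/w1.png

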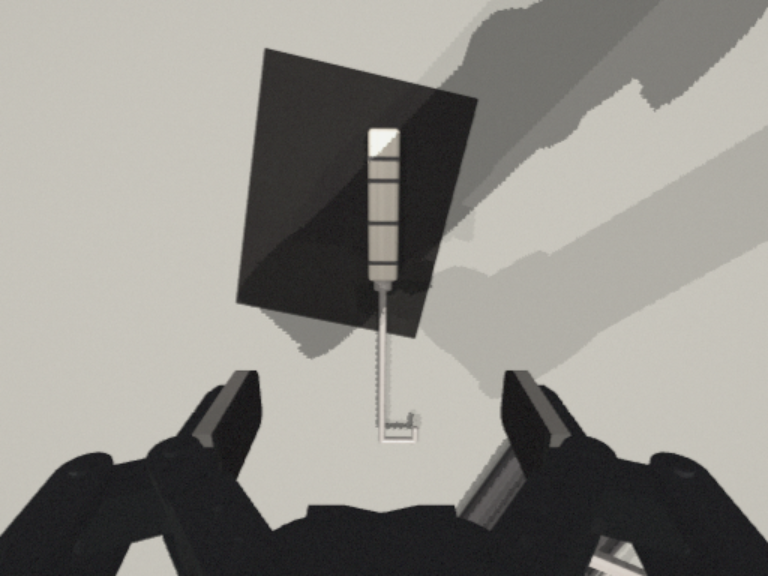

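Wrist view: handle rear at (384,128), handle front at (383,281) and hook bend at (382,436). The handle lies nearly aligned with the tool.

Run:
```python
from h import *
o=get_obs();f=viewer.grab_frame('wrist')
a=onz(f,np.array([[384,128],[383,281]])/1.5,.038,o);b=onz(f,np.array([[382,436]])/1.5,.024,o)
m=onz(f,np.array([[265,48],[477,99],[415,338],[237,302]])/1.5,.004,o)
print(a.round(4),b.round(4),'mat',m.round(4),m.mean(0).round(4))
ang=lambda p,q:np.degrees(np.arctan2(*(q-p)[[1,0]]))
print(ang(a[0],a[1]),ang(a[0],b[0]),np.linalg.norm(a[1]-a[0]))
u=(b[0]-a[0])[:2];u/=np.linalg.norm(u);yaw=ang(a[0],b[0])
org=(a[0]+a[1])[:2]/2; g=org+u*.035; print('org',org,'grip35',g)
plan([(*g,.06,yaw-180),(*g,.011,yaw-180)])
```

```text
[[ 0.3783 -0.2834  0.038 ]
 [ 0.4821 -0.2502  0.038 ]] [[ 0.6266 -0.2038  0.024 ]] mat [[ 0.3523 -0.3813  0.004 ]
 [ 0.3364 -0.2243  0.004 ]
 [ 0.5336 -0.2032  0.004 ]
 [ 0.549  -0.3605  0.004 ]] [ 0.4428 -0.2923  0.004 ]
17.748735542039917 17.773792540535368 0.10899571163071382
org [ 0.43023646 -0.26677079] grip35 [ 0.46356588 -0.2560867 ]
tcp [ 0.4692 -0.2553  0.2011] yaw -161.89 tilt [-0.0001  0.0009] t 3.45 F [ 0.42  0.1  -0.97] w 0.0852 j [ 0.11  0.29  0.33  1.94 -0.12  0.93  2.38]
(np.float64(0.4635658800143635), np.float64(-0.2560866971319698), 0.06, np.float64(-162.22620745946463)) [0.0279 0.0046 0.7057] turn 0.0037
(np.float64(0.4635658800143635), np.float64(-0.2560866971319698), 0.011, np.float64(-162.22620745946463)) [0.028  0.0044 0.9507] turn 0.0037
```

```bash
cat > rodfit.py <<'E'
from h import *
def rodpose():
    o=get_obs();f=viewer.grab_frame('wrist');d=viewer.trace(f,'rod')[0]
    ys,xs=np.nonzero(d['pixels']);P=onz(f,np.c_[xs,ys],.038,o)[:,:2]
    c=P.mean(0);u=np.linalg.svd(P-c,full_matrices=False)[2][0];u*=np.sign(u[0]);v=np.array([-u[1],u[0]])
    t=(P-c)@u;h=P[t<t.min()+.095];c=h.mean(0);u=np.linalg.svd(h-c,full_matrices=False)[2][0];u*=np.sign(u[0]);v=np.array([-u[1],u[0]])
    t=(P-c)@u;org=c+u*(t.min()+.055)
    print(d['score'],d['rect'],'yaw',np.degrees(np.arctan2(u[1],u[0])),'org',org.round(4));return org,u,f,o
E
python3 - <<'E'
from rodfit import *
org,u,f,o=rodpose();g=org+u*.035;yw=np.degrees(np.arctan2(u[1],u[0]))-180
plan([(*g,.06,yw),(*g,.011,yw)])
E
```

```text
Traceback (most recent call last):
  File "rodfit.py", line 3, in rodpose
    o=get_obs();f=viewer.grab_frame('wrist');d=viewer.trace(f,'rod')[0]
                                               ~~~~~~~~~~~~~~~~~~~~~^^^
IndexError: list index out of range
```

```bash
sed -i "s/d=viewer.trace(f,'rod')\[0\]/q=viewer.trace(f,'rod') or viewer.trace(f,'rod_grip') or viewer.trace(f,'rod');d=q[0]/" rodfit.py
python3 - <<'E'
from rodfit import *
org,u,f,o=rodpose();g=org+u*.035;yw=np.degrees(np.arctan2(u[1],u[0]))-180
plan([(*g,.06,yw),(*g,.011,yw)])
E
```

```text
0.61 [238.8, 80.1, 274.0, 294.3] yaw 17.21400874592326 org [ 0.4289 -0.2734]
tcp [ 0.4694 -0.255   0.2013] yaw -161.8 tilt [0.0001 0.0006] t 3.65 F [-0.43 -0.77 -0.29] w 0.0855 j [ 0.11  0.29  0.33  1.94 -0.12  0.93  2.38]
(np.float64(0.46236367267191847), np.float64(-0.26299253070555584), 0.06, np.float64(-162.78599125407675)) [ 0.0461 -0.0274  0.7064] turn 0.0109
(np.float64(0.46236367267191847), np.float64(-0.26299253070555584), 0.011, np.float64(-162.78599125407675)) [ 0.0461 -0.0276  0.9514] turn 0.0109
```

>>> play_rows:
  commands:
    - [[-1,0.046,-0.027,0.4,0.006],[-1,0.046,-0.027,0.7,0.006],[-1,0.046,-0.027,0.7,0.006],[-1,0.046,-0.027,0.7,0.006],[-1,0.046,-0.027,0.8,0.006],[-1,0.046,-0.027,0.88,0.006],[-1,0.046,-0.027,0.94,0.006],[-1,0.046,-0.027,0.945,0.006],[-1,0.046,-0.027,0.945,0.006]]
  grip_force: 60

```text
clock: 4.4
tcp_pos: [0.4618, -0.264, 0.0121]
orientation: [0.479, -3.104, -0.001]
contact_force: [-0.4, -0.4, -0.4]
grip_width: 0.0856
gripper_force: 0.0
```

Run:
```python
from h import *
plan([(.4624,-.263,.012,-162.5)])
f=viewer.grab_frame('wrist');save(f,'w2.png',1.2)
```

```text
tcp [ 0.4618 -0.264   0.0121] yaw -162.45 tilt [-0.0008  0.0005] t 4.4 F [-0.4  -0.44 -0.4 ] w 0.0856 j [ 0.22  0.57  0.24  2.06 -0.25  0.53  2.51]
(0.4624, -0.263, 0.012, -162.5) [-0.0042  0.004   0.0004] turn 0.0006
```

View pics/w2.png

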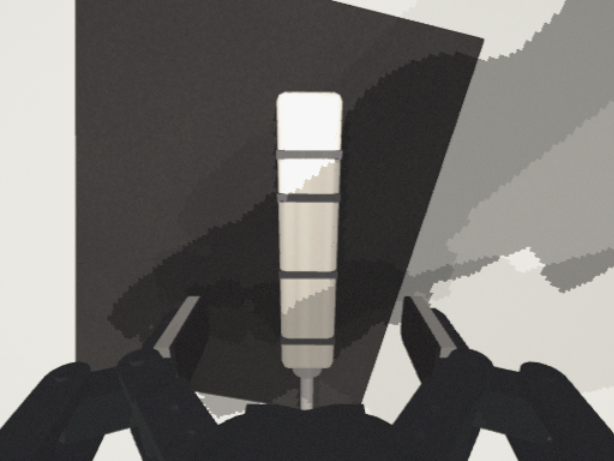

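The handle lies centred between the open pads, columns 277–342, with its front end at row 368. I close the gripper now.

>>> play_rows:
  commands:
    - [[1,0,0,0,0],[1,0,0,0,0],[1,0,0,0,0],[1,0,0,0,0],[1,0,0,0,0],[1,0,0,0,0],[1,0,0,0,0],[1,0,0,0,0]]
  grip_force: 90

```text
clock: 5.12
tcp_pos: [0.4621, -0.2647, 0.0129]
orientation: [-0.478, 3.104, -0.0]
contact_force: [-0.3, 0.9, 5.8]
grip_width: 0.0201
gripper_force: 88.7
```

>>> play_rows:
  commands:
    - [[1,0,0,-0.05,0],[1,0,0,-0.2,0],[1,0,0,-0.4,0],[1,0,0,-0.6,0],[1,0,0,-0.75,0],[1,0,0,-0.75,0],[1,0,0,-0.75,0]]

```text
clock: 5.7
tcp_pos: [0.4626, -0.2649, 0.1642]
orientation: [-0.478, 3.102, -0.002]
contact_force: [0.3, 0.5, -4.1]
grip_width: 0.0209
gripper_force: 88.8
```

Run:
```python
from h import *
plan([])
o=get_obs();f=viewer.grab_frame('wrist');save(f,'w3.png',1.2)
a=onz(f,np.array([[0,0]]),.1,o)
# predicted tool-frame positions of rod points: unknown height, print expected pixels for hook if grip at x35 & underside = .004 at tcp .012
M=R.from_rotvec(o['orientation']).as_matrix()
for p in [(-55,0,34),(55,0,34),(210,0,20),(210,30,20)]:
    t=np.array([-(p[0]-35)/1e3,p[1]/1e3,.008-p[2]/1e3]); print(p,(proj(f,o['tcp_pos']+M@t,o)[0]*1.2).round(1))
f=viewer.grab_frame('top')
for n in ['rod','bolt']:
    d=viewer.trace(f,n);print(n,[(e['score'],e['rect']) for e in d[:2]])
```

```text
tcp [ 0.4626 -0.2649  0.1642] yaw -162.49 tilt [ 0.0037 -0.0009] t 5.7 F [ 0.31  0.54 -4.09] w 0.0209 j [ 0.13  0.33  0.34  1.98 -0.15  0.85  2.42]
(-55, 0, 34) [304.1  87.4]
(55, 0, 34) [304.1 368.9]
(210, 0, 20) [304.1 561.3]
(210, 30, 20) [353.3 561.3]
rod [(0.78, [342.7, 165.2, 396.5, 288.9])]
bolt [(0.55, [248.0, 117.5, 273.1, 181.3])]
```

View pics/w3.png

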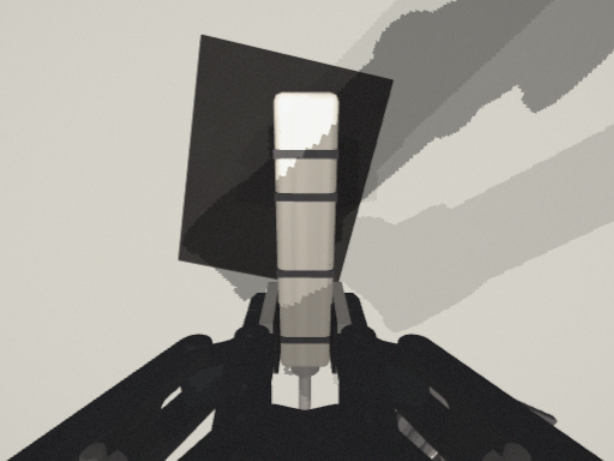

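The rod is held square, handle rear at row 92 and front at row 367. Next I look closely at the guard and pin in both fixed views.

Run:
```python
from h import *
f=viewer.grab_frame('top');s=viewer.grab_frame('scene')
np.savez('fs.npz',f=f['pixels'],s=s['pixels'])
def crop(F,x0,y0,w,h,k): return cv2.resize(F['pixels'][y0:y0+h,x0:x0+w,::-1],None,fx=k,fy=k,interpolation=cv2.INTER_CUBIC)
A=crop(f,215,95,100,100,4);B=crop(s,170,180,110,100,4)
I=np.clip(np.hstack([A,B[:,:400]])*1.6,0,255).astype(np.uint8)
cv2.imwrite('pics/c1.png',I)
```

```text
(no output)
```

View pics/c1.png

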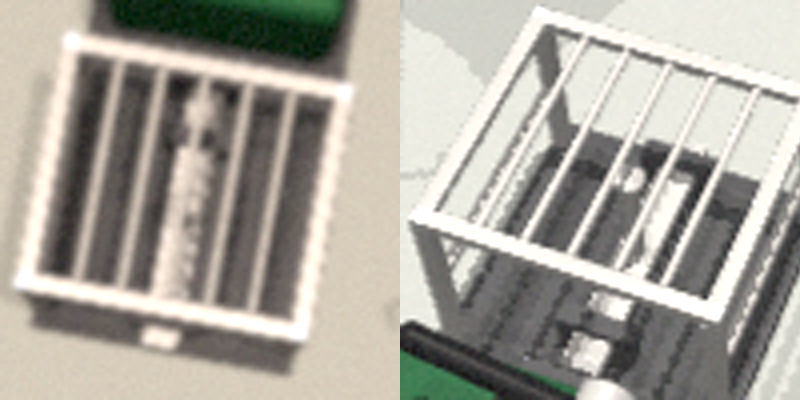

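Top crop (left): guard roof outer corners at about (65,37), (353,88), (305,340) and (15,287). Scene crop (right): the pin head is the white disc at (630,180), and the roof corners are at (540,12), (415,215) and (712,315).

Run:
```python
from h import *
from scipy.optimize import least_squares
f=viewer.grab_frame('top');s=viewer.grab_frame('scene')
T=lambda a:np.array(a)/4-.375+[215,95]
S=lambda a:(np.array(a)-[400,0])/4-.375+[170,180]
e=4
cor=lambda x,y:(x,y,124)   # bar centres
obs=[(f,T([72,45]),(66,80,124)),(f,T([344,94]),(66,-80,124)),(f,T([303,330]),(-76,-80,124)),(f,T([22,280]),(-76,80,124)),
 (s,S([541,15]),(-76,-80,124)),(s,S([418,218]),(66,-80,124)),(s,S([714,312]),(66,80,124))]
# order: scene far-left corner is front-right
def W(p,q):
    c,sn=np.cos(p[2]),np.sin(p[2]);x,y,z=np.array(q)/1e3
    return np.array([p[0]+c*x-sn*y,p[1]+sn*x+c*y,z])
for sel,n in((obs,'both'),(obs[:4],'top'),(obs[4:],'scene')):
    fun=lambda p:np.concatenate([proj(F,W(p,q))[0]-px for F,px,q in sel])
    k=least_squares(fun,[.688,-.01,-.15],x_scale=[.01,.01,.1]);print(n,k.x[:2].round(4),np.degrees(k.x[2]).round(2),k.fun.round(1))
    p=k.x
    for x in (0,-8,-16):
        print(x,'top head',((proj(f,W(p,(x,0,100)))[0]-[215,95]+.375)*4).round(),'scene head',((proj(s,W(p,(x,0,100)))[0]-[170,180]+.375)*4+[400,0]).round())
    h=onz(s,S([630,180]),.100)[0]; d=h-[p[0],p[1],0];c,sn=np.cos(p[2]),np.sin(p[2]);print('head world',h.round(4),'in jig',c*d[0]+sn*d[1],-sn*d[0]+c*d[1])
```

```text
both [ 0.686  -0.0109] -8.87 [-0.7 -1.   0.2 -0.8 -0.6  1.1  0.2  0.8 -0.7 -0.2  0.  -0.3 -0.2  0.4]
0 top head [185. 186.] scene head [619. 187.]
-8 top head [183. 200.] scene head [625. 176.]
-16 top head [181. 213.] scene head [631. 164.]
head world [ 0.6802 -0.0066  0.1   ] in jig -0.006337820014517314 0.0033805493974600567
top [ 0.6861 -0.0114] -8.92 [-0.4 -1.1  0.4 -0.8 -0.4  1.1  0.4  0.8]
0 top head [186. 186.] scene head [618. 188.]
-8 top head [184. 200.] scene head [624. 176.]
-16 top head [181. 213.] scene head [630. 164.]
head world [ 0.6802 -0.0066  0.1   ] in jig -0.00653690813881961 0.0038360689495234995
scene [ 0.6859 -0.0104] -8.87 [-0.4 -0.2  0.3 -0.3  0.1  0.4]
0 top head [185. 187.] scene head [620. 188.]
-8 top head [182. 200.] scene head [626. 176.]
-16 top head [180. 213.] scene head [632. 164.]
head world [ 0.6802 -0.0066  0.1   ] in jig -0.006172398748613568 0.0028712495737563256
```

```bash
cat >> h.py <<'E'
JX,JY,JW=.686,-.011,-8.87
def jw(x,y,th,z=.063):
    c,s=np.cos(np.radians(JW)),np.sin(np.radians(JW))
    return (round(JX+(c*x-s*y)/1e3,4),round(JY+(s*x+c*y)/1e3,4),z,JW+th+180)
def jt(obs=None):
    o=obs or get_obs();c,s=np.cos(np.radians(JW)),np.sin(np.radians(JW));d=o['tcp_pos'][:2]-[JX,JY]
    F=o['contact_force'];print('tool in jig mm',np.round([1e3*(c*d[0]+s*d[1]),1e3*(-s*d[0]+c*d[1])],1),'Fjig',np.round([c*F[0]+s*F[1],-s*F[0]+c*F[1],F[2]],2))
E
python3 - <<'E'
from h import *
plan([jw(-223,-150,42,.165),jw(-223,-150,42)])
E
```

```text
tcp [ 0.4612 -0.2644  0.1613] yaw -162.5 tilt [-0.002   0.0006] t 6.1 F [ 0.37 -0.33 -3.02] w 0.0205 j [ 0.13  0.34  0.34  1.98 -0.15  0.85  2.42]
(np.float64(0.4425), np.float64(-0.1248), 0.165, 213.13) [-0.1205  0.6939 -0.018 ] turn -0.1737
(np.float64(0.4425), np.float64(-0.1248), 0.063, 213.13) [-0.1214  0.6933  0.492 ] turn -0.1737
```

>>> play_rows:
  commands:
    - [[1,-0.03,0.17,-0.02,-0.06],[1,-0.06,0.35,-0.02,-0.12],[1,-0.09,0.52,-0.02,-0.174],[1,-0.12,0.69,-0.02,-0.174],[1,-0.12,0.69,0.1,-0.174],[1,-0.12,0.69,0.25,-0.174],[1,-0.12,0.69,0.4,-0.174],[1,-0.12,0.69,0.49,-0.174],[1,-0.12,0.69,0.49,-0.174],[1,-0.12,0.69,0.49,-0.174]]

```text
clock: 6.93
tcp_pos: [0.4425, -0.1258, 0.0637]
orientation: [0.895, -3.009, -0.001]
contact_force: [0.2, -0.3, -2.3]
grip_width: 0.0204
gripper_force: 88.8
```

Run:
```python
from h import *
o=get_obs();plan([jw(-223,-150,42)]);jt(o)
f=viewer.grab_frame('top');s=viewer.grab_frame('scene')
def crop(F,x0,y0,w,h,k): return cv2.resize(F['pixels'][y0:y0+h,x0:x0+w,::-1],None,fx=k,fy=k,interpolation=cv2.INTER_CUBIC)
A=crop(f,215,115,133,133,3);B=crop(s,150,130,133,133,3)
M=R.from_rotvec(o['orientation']).as_matrix()
for p in [(55,0,20),(210,0,20),(210,30,20),(195,30,20)]:
    t=np.array([-(p[0]-35)/1e3,p[1]/1e3,.008-p[2]/1e3]);w=o['tcp_pos']+M@t
    print(p,w.round(4),((proj(f,w)[0]-[215,115]+.33)*3).round(),((proj(s,w)[0]-[150,130]+.33)*3+[399,0]).round())
cv2.imwrite('pics/c2.png',np.clip(np.hstack([A,B])*1.5,0,255).astype(np.uint8))
```

```text
tcp [ 0.4425 -0.1258  0.0637] yaw -146.85 tilt [-0.0026  0.0001] t 6.93 F [ 0.18 -0.29 -2.3 ] w 0.0204 j [-0.02  0.39  0.19  2.2  -0.14  0.56  2.42]
(np.float64(0.4425), np.float64(-0.1248), 0.063, 213.13) [-0.0029  0.0043  0.0034] turn 0.0002
tool in jig mm [-222.9 -151. ] Fjig [ 0.23 -0.26 -2.3 ]
(55, 0, 20) [ 0.4593 -0.1149  0.0756] [263. 374.] [574.  66.]
(210, 0, 20) [ 0.589  -0.0302  0.0753] [159. 207.] [633. 202.]
(210, 30, 20) [ 0.5726 -0.005   0.0754] [127. 227.] [670. 190.]
(195, 30, 20) [ 0.5601 -0.0132  0.0754] [137. 243.] [664. 176.]
```

View pics/c2.png

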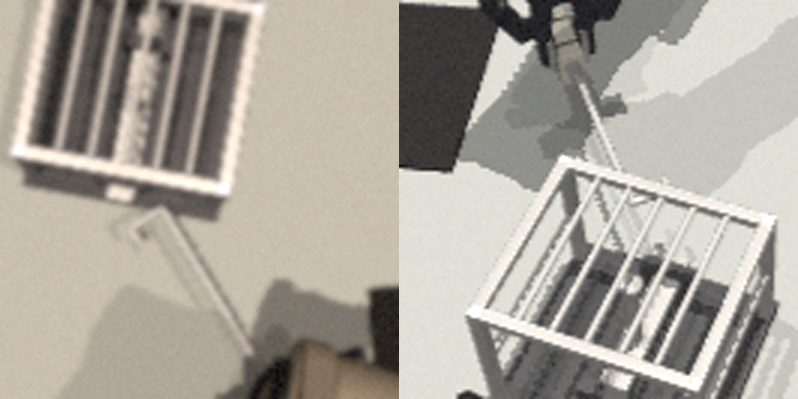

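Top view: hook bend at (165,208), against a predicted (159,207), just outside the mouth. Height and heading are good, so I insert.

Run:
```python
from h import *
A=np.array([-223,-151,42.]);B=np.array([-151,-56,0.])
plan([jw(*(A+(B-A)*t)) for t in np.arange(1,9)/8])
```

```text
tcp [ 0.4441 -0.1261  0.0653] yaw -146.86 tilt [ 0.0016 -0.0003] t 7.03 F [ 0.08  0.09 -3.43] w 0.0206 j [-0.02  0.39  0.19  2.2  -0.14  0.56  2.42]
(np.float64(0.4531), np.float64(-0.1155), 0.063, np.float64(207.88)) [-0.0665  0.0199  0.0115] turn 0.0585
(np.float64(0.4638), np.float64(-0.1051), 0.063, np.float64(202.63)) [-0.1398  0.0342  0.0115] turn 0.1168
(np.float64(0.4746), np.float64(-0.0948), 0.063, np.float64(197.38)) [-0.2131  0.0478  0.0116] turn 0.1751
(np.float64(0.4853), np.float64(-0.0844), 0.063, np.float64(192.13)) [-0.2864  0.0621  0.0117] turn 0.2335
(np.float64(0.496), np.float64(-0.0741), 0.063, np.float64(186.88)) [-0.3593  0.0759  0.0117] turn 0.2918
(np.float64(0.5067), np.float64(-0.0637), 0.063, np.float64(181.63)) [-0.4325  0.0902  0.0118] turn 0.3501
(np.float64(0.5174), np.float64(-0.0534), 0.063, np.float64(176.38)) [-0.5055  0.1041  0.0119] turn 0.4085
(np.float64(0.5282), np.float64(-0.043), 0.063, np.float64(171.13)) [-0.5791  0.1181  0.012 ] turn 0.4668
```

>>> play_rows:
  commands:
    - [[1,-0.07,0.02,0,0.058],[1,-0.14,0.034,0,0.117],[1,-0.213,0.048,0,0.175],[1,-0.286,0.062,0,0.233],[1,-0.36,0.076,0,0.292],[1,-0.432,0.09,0,0.35],[1,-0.506,0.104,0,0.408],[1,-0.58,0.118,0,0.467],[1,-0.58,0.118,0,0.467],[1,-0.58,0.118,0,0.467]]

```text
clock: 7.87
tcp_pos: [0.5288, -0.0417, 0.0656]
orientation: [0.237, 3.13, 0.001]
contact_force: [-0.8, 0.6, -3.7]
grip_width: 0.0203
gripper_force: 89.0
```

Run:
```python
from h import *
o=get_obs();plan([jw(-151,-56,0),jw(-151,-16,0)]);jt(o)
f=viewer.grab_frame('top');s=viewer.grab_frame('scene')
def crop(F,x0,y0,w,h,k): return cv2.resize(F['pixels'][y0:y0+h,x0:x0+w,::-1],None,fx=k,fy=k,interpolation=cv2.INTER_CUBIC)
A=crop(f,215,95,100,100,4);B=crop(s,170,180,100,100,4)
M=R.from_rotvec(o['orientation']).as_matrix()
for p in [(55,0,20),(210,0,20),(210,30,20),(195,30,20)]:
    t=np.array([-(p[0]-35)/1e3,p[1]/1e3,.008-p[2]/1e3]);w=o['tcp_pos']+M@t
    print(p,w.round(4),((proj(f,w)[0]-[215,95]+.37)*4).round(),((proj(s,w)[0]-[170,180]+.37)*4+[400,0]).round())
cv2.imwrite('pics/c3.png',np.clip(np.hstack([A,B])*1.5,0,255).astype(np.uint8))
```

```text
tcp [ 0.5288 -0.0417  0.0656] yaw 171.33 tilt [0.0026 0.0004] t 7.87 F [-0.75  0.63 -3.67] w 0.0203 j [-0.34  0.49  0.38  2.05 -0.3   0.64  1.66]
(np.float64(0.5282), np.float64(-0.043), 0.063, 171.13) [ 0.0019 -0.007   0.013 ] turn 0.0022
(np.float64(0.5343), np.float64(-0.0035), 0.063, 171.13) [0.0015 0.1928 0.0131] turn 0.0022
tool in jig mm [-150.6  -54.5] Fjig [-0.84  0.51 -3.67]
(55, 0, 20) [ 0.5485 -0.0447  0.0776] [236. 424.] [626.  10.]
(210, 0, 20) [ 0.7017 -0.0681  0.078 ] [281. 170.] [512. 217.]
(210, 30, 20) [ 0.7063 -0.0384  0.0781] [232. 161.] [563. 233.]
(195, 30, 20) [ 0.6914 -0.0361  0.078 ] [227. 186.] [574. 211.]
```

View pics/c3.png

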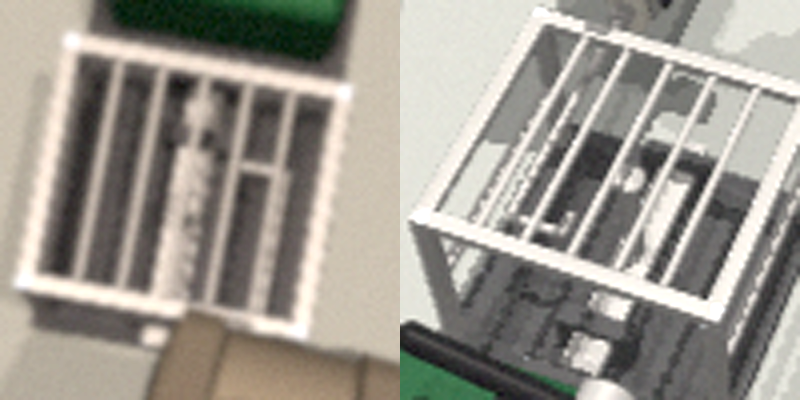

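The hook is inside and right of the pin: top cross bar at (240–285,166), scene barb at (572,213), pin head at (630,180). All match the prediction. Next I move left, then draw.

>>> play_rows:
  commands:
    - [[1,0,0.05,0.01,0],[1,0,0.1,0.01,0],[1,0,0.14,0.01,0],[1,0,0.17,0.01,0],[1,0,0.195,0.01,0],[1,0,0.195,0.01,0],[1,0,0.195,0.01,0],[1,0,0.195,0.01,0]]

```text
clock: 8.63
tcp_pos: [0.5333, -0.0044, 0.0623]
orientation: [-0.243, -3.132, 0.001]
contact_force: [-0.1, -0.1, -2.3]
grip_width: 0.0204
gripper_force: 89.0
```

Run:
```python
from h import *
o=get_obs();plan([]);jt(o)
```

```text
tcp [ 0.5333 -0.0044  0.0623] yaw 171.12 tilt [-0.0001 -0.0004] t 8.63 F [-0.12 -0.06 -2.27] w 0.0204 j [-0.41  0.5   0.38  2.05 -0.3   0.64  1.59]
tool in jig mm [-151.9  -17. ] Fjig [-0.11 -0.08 -2.27]
```

>>> play_rows:
  commands:
    - [[1,0.03,0,0,0],[1,0.06,0,0,0],[1,0.09,0,0,0],[1,0.11,0,0,0],[1,0.13,0,0,0],[1,0.15,0,0,0],[1,0.16,0,0,0],[1,0.17,0,0,0]]

```text
clock: 9.3
tcp_pos: [0.5004, 0.0011, 0.0626]
orientation: [0.243, 3.13, 0.0]
contact_force: [4.3, -1.3, -4.7]
grip_width: 0.0208
gripper_force: 88.8
```

Run:
```python
from h import *
o=get_obs();plan([]);jt(o)
s=viewer.grab_frame('scene');jt()
S=lambda a:(np.array(a)-[400,0])/4-.375+[170,180]
B=cv2.resize(s['pixels'][180:280,170:270,::-1],None,fx=4,fy=4,interpolation=cv2.INTER_CUBIC)
cv2.imwrite('pics/c4.png',np.clip(B*1.5,0,255).astype(np.uint8))
```

```text
tcp [0.5004 0.0011 0.0626] yaw 171.11 tilt [ 0.0017 -0.0001] t 9.3 F [ 4.32 -1.34 -4.74] w 0.0208 j [-0.43  0.46  0.38  2.12 -0.29  0.6   1.57]
tool in jig mm [-185.2  -16.7] Fjig [ 4.47 -0.65 -4.74]
tool in jig mm [-185.8  -16.7] Fjig [ 3.74  0.13 -4.33]
```

View pics/c4.png

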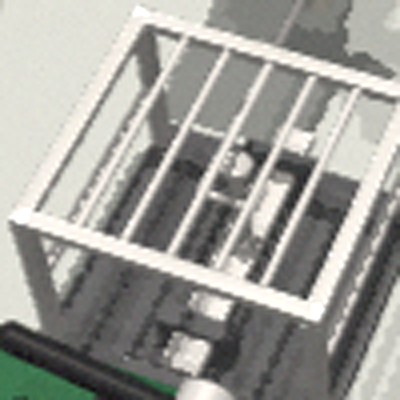

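Hooked: the head moved from (230,180) to (238,165) in the crop with 4 N of drag. I draw to just short of the nearest possible stop, then creep.

>>> play_rows:
  commands:
    - [[1,0.02,0,0,0],[1,0.04,0,0,0],[1,0.06,0,0,0],[1,0.075,0,0,0],[1,0.085,0,0,0],[1,0.085,0,0,0]]

```text
clock: 9.85
tcp_pos: [0.4826, 0.0039, 0.0623]
orientation: [-0.243, -3.132, -0.0]
contact_force: [3.1, 0.0, -2.5]
grip_width: 0.0203
gripper_force: 88.8
```

>>> play_rows:
  commands:
    - [[1,0.004,0,0,0],[1,0.0075,0,0,0],[1,0.0075,0,0,0]]

```text
clock: 10.1
tcp_pos: [0.4815, 0.0041, 0.0623]
orientation: [0.243, 3.132, 0.0]
contact_force: [3.0, -1.4, -4.0]
grip_width: 0.0201
gripper_force: 88.8
```

>>> play_rows:
  commands:
    - [[1,0.004,0,0,0],[1,0.0075,0,0,0],[1,0.0075,0,0,0]]

```text
clock: 10.35
tcp_pos: [0.4799, 0.0043, 0.0623]
orientation: [-0.243, -3.132, -0.0]
contact_force: [4.0, -1.2, -4.4]
grip_width: 0.0205
gripper_force: 88.8
```

>>> play_rows:
  commands:
    - [[1,0.004,0,0,0],[1,0.0075,0,0,0],[1,0.0075,0,0,0]]

```text
clock: 10.6
tcp_pos: [0.4784, 0.0045, 0.0623]
orientation: [-0.243, -3.132, -0.0]
contact_force: [3.2, -1.2, -4.0]
grip_width: 0.0206
gripper_force: 88.8
```

>>> play_rows:
  commands:
    - [[1,0.005,0,0,0],[1,0.01,0,0,0],[1,0.01,0,0,0]]

```text
clock: 10.85
tcp_pos: [0.4763, 0.0049, 0.0623]
orientation: [-0.243, -3.132, -0.0]
contact_force: [2.9, -1.0, -4.0]
grip_width: 0.0207
gripper_force: 88.8
```

>>> play_rows:
  commands:
    - [[1,0.005,0,0,0],[1,0.01,0,0,0],[1,0.01,0,0,0]]

```text
clock: 11.1
tcp_pos: [0.4743, 0.0052, 0.0622]
orientation: [-0.243, -3.132, -0.0]
contact_force: [3.7, -0.0, -3.8]
grip_width: 0.0202
gripper_force: 88.8
```

>>> play_rows:
  commands:
    - [[1,0.005,0,0,0],[1,0.01,0,0,0],[1,0.01,0,0,0]]

```text
clock: 11.35
tcp_pos: [0.4723, 0.0055, 0.0623]
orientation: [-0.243, -3.132, -0.0]
contact_force: [3.0, -1.1, -3.6]
grip_width: 0.0202
gripper_force: 88.8
```

>>> play_rows:
  commands:
    - [[1,0.005,0,0,0],[1,0.01,0,0,0],[1,0.01,0,0,0]]

```text
clock: 11.6
tcp_pos: [0.4703, 0.0058, 0.0623]
orientation: [-0.243, -3.132, -0.0]
contact_force: [3.7, -0.7, -4.0]
grip_width: 0.0205
gripper_force: 88.9
```

>>> play_rows:
  commands:
    - [[1,0.005,0,0,0],[1,0.01,0,0,0],[1,0.01,0,0,0]]

```text
clock: 11.85
tcp_pos: [0.4684, 0.0061, 0.0623]
orientation: [-0.243, -3.132, -0.0]
contact_force: [3.8, -0.4, -2.8]
grip_width: 0.0208
gripper_force: 88.9
```

>>> play_rows:
  commands:
    - [[1,0.005,0,0,0],[1,0.01,0,0,0],[1,0.01,0,0,0]]

```text
clock: 12.1
tcp_pos: [0.4675, 0.0064, 0.0625]
orientation: [0.243, 3.13, 0.0]
contact_force: [6.5, -1.3, -4.7]
grip_width: 0.0204
gripper_force: 88.7
```

>>> play_rows:
  commands:
    - [[1,0.005,0,0,0],[1,0.005,0,0,0],[1,0.005,0,0,0]]

```text
clock: 12.35
tcp_pos: [0.4675, 0.0065, 0.0627]
orientation: [0.243, 3.129, 0.0]
contact_force: [7.9, -1.3, -6.0]
grip_width: 0.0206
gripper_force: 88.6
```

>>> play_rows:
  commands:
    - [[1,0.005,0,0,0],[1,0.01,0,0,0],[1,0.01,0,0,0]]

```text
clock: 12.6
tcp_pos: [0.4673, 0.0067, 0.0632]
orientation: [0.243, 3.125, 0.0]
contact_force: [12.0, -2.0, -7.1]
grip_width: 0.0205
gripper_force: 88.3
```

Along the jig axis this is about 12 N at the stop, so I hold for a second.

>>> play_rows:
  commands:
    - [[1,0,0,0,0],[1,0,0,0,0],[1,0,0,0,0],[1,0,0,0,0],[1,0,0,0,0],[1,0,0,0,0]]

```text
clock: 13.1
tcp_pos: [0.4673, 0.0067, 0.0631]
orientation: [0.243, 3.125, 0.0]
contact_force: [12.4, -2.1, -7.0]
grip_width: 0.0206
gripper_force: 88.3
```

>>> play_rows:
  commands:
    - [[1,0,0,0,0],[1,0,0,0,0],[1,0,0,0,0],[1,0,0,0,0],[1,0,0,0,0],[1,0,0,0,0]]

```text
clock: 13.6
tcp_pos: [0.4674, 0.0067, 0.0631]
orientation: [0.243, 3.125, 0.0]
contact_force: [12.9, -2.3, -8.1]
grip_width: 0.0203
gripper_force: 88.3
```

Run:
```python
from h import *
import time
o=get_obs();plan([]);jt(o)
for _ in range(3):
    viewer.grab_frame('top');jt()
```

```text
tcp [0.4674 0.0067 0.0631] yaw 171.1 tilt [ 0.0068 -0.0003] t 13.6 F [12.93 -2.32 -8.05] w 0.0203 j [-0.47  0.41  0.38  2.2  -0.28  0.56  1.54]
tool in jig mm [-218.8  -16.2] Fjig [13.13 -0.29 -8.05]
tool in jig mm [-218.8  -16.3] Fjig [12.16 -1.25 -7.63]
tool in jig mm [-218.8  -16.2] Fjig [13.15 -0.33 -7.33]
tool in jig mm [-218.8  -16.3] Fjig [12.76  0.36 -7.64]
```

Held at about 12.7 N for over a second. I unhook by going forward 22 mm, then sideways to the right.

>>> play_rows:
  commands:
    - [[1,-0.02,0,0,0],[1,-0.04,0,0,0],[1,-0.07,0,0,0],[1,-0.1,0,0,0],[1,-0.125,0,0,0],[1,-0.125,0,0,0],[1,-0.125,0,0,0]]

```text
clock: 14.33
tcp_pos: [0.4884, 0.0029, 0.0621]
orientation: [-0.243, -3.132, 0.0]
contact_force: [-0.4, -0.6, -3.7]
grip_width: 0.0204
gripper_force: 89.0
```

Run:
```python
from h import *
o=get_obs();plan([jw(-197,-58,0)]);jt(o)
```

```text
tcp [0.4884 0.0029 0.0621] yaw 171.13 tilt [-0.0006 -0.0001] t 14.33 F [-0.45 -0.62 -3.71] w 0.0204 j [-0.44  0.45  0.38  2.15 -0.29  0.59  1.56]
(np.float64(0.4824), np.float64(-0.0379), 0.063, 171.13) [-0.0018 -0.2063 -0.0044] turn -0.0
tool in jig mm [-197.4  -16.7] Fjig [-0.35 -0.68 -3.71]
```

>>> play_rows:
  commands:
    - [[1,0,-0.04,0,0],[1,0,-0.08,0,0],[1,0,-0.12,0,0],[1,0,-0.16,0,0],[1,0,-0.2,0,0],[1,0,-0.2,0,0],[1,0,-0.2,0,0]]

```text
clock: 14.92
tcp_pos: [0.4821, -0.0373, 0.0623]
orientation: [-0.246, -3.132, -0.0]
contact_force: [-0.1, -0.3, -2.5]
grip_width: 0.0206
gripper_force: 89.0
```

Run:
```python
from h import *
o=get_obs();plan([jw(-220,-58,0),jw(-245,-58,0),jw(-243,-80,10),jw(-240,-105,21),jw(-235,-130,32),jw(-235,-150,42)]);jt(o)
```

```text
tcp [ 0.4821 -0.0373  0.0623] yaw 171.04 tilt [-0.0001  0.    ] t 14.92 F [-0.15 -0.34 -2.48] w 0.0206 j [-0.36  0.44  0.38  2.16 -0.29  0.59  1.64]
(np.float64(0.4597), np.float64(-0.0344), 0.063, 171.13) [ 0.1128 -0.0031 -0.0033] turn -0.001
(np.float64(0.435), np.float64(-0.0305), 0.063, 171.13) [ 0.2378 -0.0031 -0.0033] turn -0.001
(np.float64(0.4336), np.float64(-0.0526), 0.063, 181.13) [ 0.2275 -0.1133 -0.0033] turn -0.1122
(np.float64(0.4327), np.float64(-0.0777), 0.063, 192.13) [ 0.2124 -0.238  -0.0033] turn -0.2344
(np.float64(0.4338), np.float64(-0.1032), 0.063, 203.13) [ 0.1871 -0.3631 -0.0033] turn -0.3566
(np.float64(0.4307), np.float64(-0.123), 0.063, 213.13) [ 0.187  -0.4633 -0.0033] turn -0.4677
tool in jig mm [-197.4  -57.4] Fjig [-0.09 -0.36 -2.48]
```

>>> play_rows:
  commands:
    - [[1,0.06,0,0,0],[1,0.11,0,0,0],[1,0.17,0,0,0],[1,0.237,0,0,0],[1,0.237,0,0,0],[1,0.237,0,0,0]]

```text
clock: 15.42
tcp_pos: [0.4349, -0.0287, 0.0623]
orientation: [-0.241, -3.132, -0.001]
contact_force: [1.2, -0.1, -3.0]
grip_width: 0.0203
gripper_force: 89.0
```

Run:
```python
from h import *
o=get_obs();plan([jw(-243,-80,10),jw(-240,-105,21),jw(-235,-130,32),jw(-235,-150,42)]);jt(o)
```

```text
tcp [ 0.4349 -0.0287  0.0623] yaw 171.19 tilt [-0.0004  0.0004] t 15.42 F [ 1.15 -0.06 -3.01] w 0.0203 j [-0.4   0.38  0.39  2.27 -0.28  0.54  1.62]
(np.float64(0.4336), np.float64(-0.0526), 0.063, 181.13) [-0.0119 -0.119  -0.0035] turn -0.1105
(np.float64(0.4327), np.float64(-0.0777), 0.063, 192.13) [-0.0267 -0.2437 -0.0035] turn -0.2327
(np.float64(0.4338), np.float64(-0.1032), 0.063, 203.13) [-0.0517 -0.3688 -0.0036] turn -0.3549
(np.float64(0.4307), np.float64(-0.123), 0.063, 213.13) [-0.0515 -0.469  -0.0036] turn -0.466
tool in jig mm [-245.4  -56.2] Fjig [ 1.15  0.12 -3.01]
```

>>> play_rows:
  commands:
    - [[1,-0.006,-0.06,0,-0.055],[1,-0.012,-0.119,0,-0.11],[1,-0.02,-0.18,0,-0.17],[1,-0.027,-0.244,0,-0.233],[1,-0.04,-0.306,0,-0.294],[1,-0.052,-0.369,0,-0.355],[1,-0.052,-0.42,0,-0.41],[1,-0.052,-0.469,0,-0.466],[1,-0.052,-0.469,0,-0.466],[1,-0.052,-0.469,0,-0.466]]

```text
clock: 16.25
tcp_pos: [0.432, -0.1239, 0.0624]
orientation: [-0.888, 3.013, -0.0]
contact_force: [1.3, 0.1, -3.7]
grip_width: 0.0202
gripper_force: 89.0
```

Run:
```python
from h import *
o=get_obs();jt(o)
y=17.5+180
plan([(.445,-.125,.165,y+10),(.46,-.265,.165,y),(.46,-.265,.03,y),(.46,-.265,.013,y)])
s=viewer.grab_frame('scene')
B=cv2.resize(s['pixels'][130:290,140:290,::-1],None,fx=3.5,fy=3.5,interpolation=cv2.INTER_CUBIC)
cv2.imwrite('pics/c5.png',np.clip(B*1.5,0,255).astype(np.uint8))
```

```text
tool in jig mm [-233.6 -150.7] Fjig [ 1.25  0.34 -3.68]
tcp [ 0.432  -0.1239  0.0624] yaw -147.15 tilt [0.0008 0.0001] t 16.25 F [ 1.29  0.14 -3.68] w 0.0202 j [-0.03  0.38  0.2   2.23 -0.14  0.55  2.42]
(0.445, -0.125, 0.165, 207.5) [-0.052  -0.0403 -0.5131] turn 0.0594
(0.46, -0.265, 0.165, 197.5) [ 0.2646 -0.669  -0.5131] turn 0.1705
(0.46, -0.265, 0.03, 197.5) [ 0.2651 -0.6688  0.1619] turn 0.1705
(0.46, -0.265, 0.013, 197.5) [ 0.2652 -0.6688  0.2469] turn 0.1705
```

View pics/c5.png

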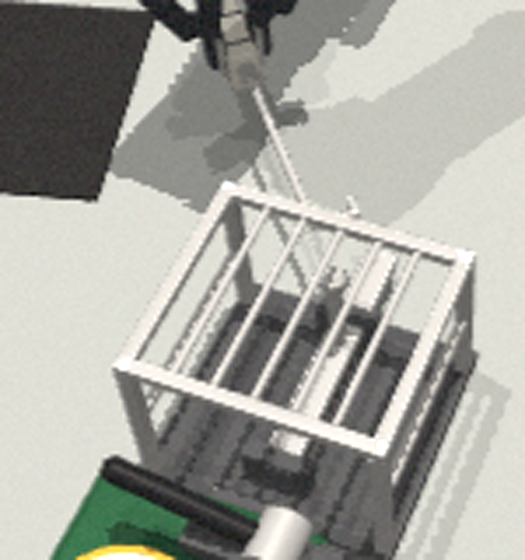

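The rod is out in front of the guard, and the pin has moved to the mouth at about (335,285), so the bolt stays drawn. Now I lift the rod and carry it back to the mat.

>>> play_rows:
  commands:
    - [[1,0,0,-0.15,0],[1,0,0,-0.3,0],[1,0,0,-0.45,0],[1,0.06,-0.13,-0.51,0.04],[1,0.12,-0.3,-0.51,0.08],[1,0.18,-0.46,-0.51,0.12],[1,0.23,-0.6,-0.51,0.17],[1,0.262,-0.669,-0.51,0.17],[1,0.262,-0.669,-0.51,0.17],[1,0.262,-0.669,-0.51,0.17]]

```text
clock: 17.13
tcp_pos: [0.4606, -0.2639, 0.164]
orientation: [0.483, -3.104, -0.001]
contact_force: [0.2, -0.1, -2.6]
grip_width: 0.0206
gripper_force: 89.1
```

Run:
```python
from h import *
y=17.5+180
plan([(.46,-.2665,.03,y),(.46,-.2665,.0135,y)])
```

```text
tcp [ 0.4606 -0.2639  0.164 ] yaw -162.33 tilt [-0.0006  0.0003] t 17.13 F [ 0.19 -0.12 -2.63] w 0.0206 j [ 0.11  0.33  0.36  1.99 -0.15  0.85  2.43]
(0.46, -0.2665, 0.03, 197.5) [ 0.0066 -0.0117  0.6698] turn 0.0019
(0.46, -0.2665, 0.0135, 197.5) [ 0.0066 -0.0117  0.7523] turn 0.0019
```

>>> play_rows:
  commands:
    - [[1,0.006,-0.01,0.15,0],[1,0.006,-0.01,0.3,0],[1,0.006,-0.01,0.45,0],[1,0.006,-0.01,0.58,0],[1,0.006,-0.01,0.66,0],[1,0.006,-0.01,0.7,0],[1,0.006,-0.01,0.725,0],[1,0.006,-0.01,0.74,0],[1,0.006,-0.01,0.748,0],[1,0.006,-0.01,0.748,0],[1,0.006,-0.01,0.748,0]]

```text
clock: 18.05
tcp_pos: [0.4605, -0.2667, 0.0156]
orientation: [-0.485, 3.102, -0.001]
contact_force: [-0.3, 0.2, -4.0]
grip_width: 0.0201
gripper_force: 89.1
```

>>> play_rows:
  commands:
    - [[1,0,0,0.006,0],[1,0,0,0.01,0],[1,0,0,0.01,0]]

```text
clock: 18.3
tcp_pos: [0.4601, -0.2666, 0.0129]
orientation: [-0.485, 3.103, -0.0]
contact_force: [1.0, -0.1, -2.6]
grip_width: 0.0203
gripper_force: 89.3
```

>>> play_rows:
  commands:
    - [[1,0,0,0.004,0],[1,0,0,0.007,0],[1,0,0,0.007,0]]

```text
clock: 18.55
tcp_pos: [0.4601, -0.2666, 0.0129]
orientation: [-0.485, 3.103, 0.001]
contact_force: [-4.5, 2.8, 16.8]
grip_width: 0.0206
gripper_force: 92.1
```

On the mat. I open the gripper and rise.

>>> play_rows:
  commands:
    - [[-1,0,0,-0.007,0],[-1,0,0,-0.007,0],[-1,0,0,-0.007,0],[-1,0,0,-0.007,0],[-1,0,0,-0.007,0],[-1,0,0,-0.007,0],[-1,0,0,-0.007,0],[-1,0,0,-0.007,0]]

```text
clock: 19.22
tcp_pos: [0.4598, -0.2664, 0.0126]
orientation: [0.485, -3.104, -0.0]
contact_force: [0.7, -0.8, 0.3]
grip_width: 0.0854
gripper_force: 0.0
```

>>> play_rows:
  commands:
    - [[-1,0,0,-0.05,0],[-1,0,0,-0.2,0],[-1,0,0,-0.4,0],[-1,0,0,-0.6,0],[-1,0,0,-0.8,0],[-1,0,0,-0.95,0],[-1,0,0,-0.95,0],[-1,0,0,-0.95,0],[-1,0,0,-0.95,0]]

```text
clock: 19.97
tcp_pos: [0.4593, -0.2661, 0.2025]
orientation: [0.485, -3.104, -0.001]
contact_force: [0.5, 0.3, -0.6]
grip_width: 0.0858
gripper_force: 0.0
```

Run:
```python
from rodfit import *
plan([])
f=viewer.grab_frame('wrist');s=viewer.grab_frame('scene')
B=cv2.resize(s['pixels'][100:290,90:290,::-1],(400,380),interpolation=cv2.INTER_CUBIC)
A=cv2.resize(f['pixels'][:,:,::-1],(400,300));A=cv2.copyMakeBorder(A,0,80,0,0,cv2.BORDER_CONSTANT)
cv2.imwrite('pics/c6.png',np.hstack([A,np.clip(B*1.5,0,255).astype(np.uint8)]))
rodpose()
```

```text
tcp [ 0.4593 -0.2661  0.2025] yaw -162.22 tilt [-0.0003  0.0005] t 19.97 F [ 0.5   0.31 -0.64] w 0.0858 j [ 0.09  0.28  0.38  1.95 -0.13  0.93  2.42]
0.81 [243.9, 92.3, 278.0, 302.7] yaw 17.190797015755088 org [ 0.4282 -0.2767]
```

View pics/c6.png

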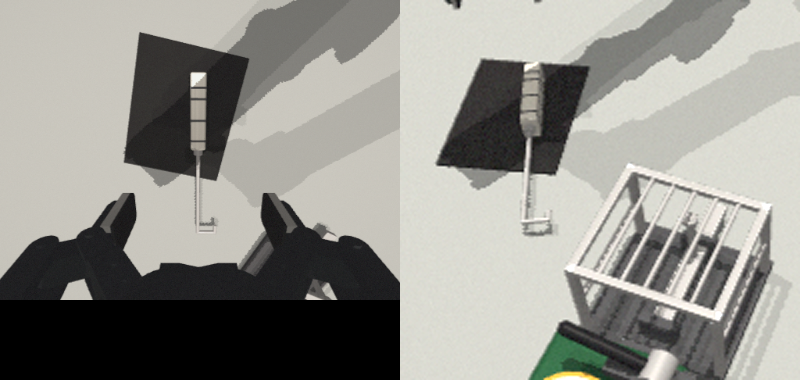

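The rod lies flat with its handle on the mat, wrist crop (198,110). The bolt is still drawn, pin at about (690,215) in the scene crop, and the gripper is clear.

```bash
python3 -c "
from bench import r
print(r.hand_in())"
```

```text
the job is handed in; nothing more can be done
None
```

The job is handed in: the bolt was drawn to its stop, held there at about 12–13 N for over a second and left drawn, and the rod lies flat with its handle on the mat; no verdict was returned.

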